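Open the dust damper fully and start the extractor

ROBOT

A 7-joint arm with a two-finger parallel gripper is mounted at the origin on the work surface. World frame = base frame: x ahead of the robot, y to its left, z up, the work surface at z = 0. Lengths are in m, angles in rad, forces in N, time in s.
With the tool pointing down it reaches from about 0.35 to 0.9 m from the base axis. Payload 8.1 kg.
Tool frame: the origin (TCP) lies at the centre of the arm's flange, where the gripper is bolted on; the fingertips stand 178 mm ahead of it and the grasp point (between the pads) lies 159 mm ahead of it; x points along the fingers, z is the direction in which the jaws open and shut, and the axes are right-handed (so a half turn about x gives the same grasp; the last joint's range is limited). The gripper opens to 92 mm and grips with 3 to 60 N. Pads are 19 mm wide; open, the fingers measure 130 mm over their backs; the gripper's body (75 mm by 190 mm) begins 47 mm behind the grasp point.
Start: joints at [-1.388, 0.434, 0.025, 1.573, -0.012, 1.134, -0.075], TCP at [0.176, 0.6, 0.405] pointing down, gripper open.
Joint ranges: [-2.62, 2.62], [-0.44, 2.09], [-1.27, 1.32], [0.08, 2.57], [-1.32, 4.46], [0.12, 2], [-2.74, 2.74]. Speed limits (rad/s): [2.22, 2.22, 3.01, 3.01, 3.14, 3.14, 3.14].

INTERFACE

Orientations are given as a rotation vector (axis times angle).
In Python, from cell import arm, get_image, search_frame, pinpoint gives the robot as it stands.
- The arm moves only by the tool arm_command, never from a script. Its argument "motion" is a list of rows, each a list of 7 numbers: the finger opening in mm, from 0 to 91.8, then the shift along the tool's x, y, z in mm, then the turn, a rotation vector about the tool's x, y, z in degrees. In form: [[fingers, x, y, z, ax, ay, az], ...]. A call has 1 to 5 rows; each row shifts and turns the commanded pose from where the row before left it, along the tool's axes as they then stand; what a row does not reach is not made up. A row lasts 1/8 s, in which the tool goes at most 62.5 mm and 10.7 degrees, less where a joint would pass 70% of its speed; a pose out of reach is approached as far as the arm can. A call with a gripper value outside its range is refused whole. The fingers move at their own pace and stop on an object; "newtons" is the grip in N (left out, the last holds). Time passes only in rows, so rows that do not move let the fingers close. It gives the time, the measured TCP pose, the force and the opening at its end, in the units of the state.
- arm.observe(): the state, without advancing time (a new reading comes with each control period).
- get_image(name): name is "scene" or "side" or "wrist"; returns a dict with "frame" (420x560x3 uint8, red, green, blue), "range_z" (420x560 float32, m along the optical axis (not along the pixel's ray), 0 where there is no reading), "K" (3x3 intrinsics, pixels), "origin" and "rotation" of the camera in the world; the wrist camera has in their place "tool_from_camera" (4x4, takes a point from camera to tool coordinates, whose origin is the TCP and whose axes are the tool frame's). Camera axes: x right, y down, z forward; pixel columns grow to the right and rows downward; lengths in m; the calibration is good to about 2 mm. A picture is of the moment at which its call begins: read the wrist's pose just before it.
- arm.sign_off(): hands the job in, once; it reports no verdict.
Trained networks look in the newest picture that a camera, given by its name, has taken for a name from the list of things; names that differ only in an ending like _2 or _b are one class to them, and where a whole thing is asked for, a point or a joint stands for the part that bears it (a point fixed in the world has none). Each returns a list of dicts, best first, with "p" (0 to 1); they miss things now and then, are a little off and sometimes report something else, mostly with a low value. They report only what shows in the picture. A call takes as long as a camera call. They do not tell look-alikes from the thing itself.
- search_frame(camera, target): "point" ([x, y, z] in m, in world coordinates, good to about 4 mm: the middle of the surface that is visible of it).
- pinpoint(camera, target): "point" ([x, y, z] in m, in world coordinates, good to about 4 mm: a listed point, or the origin of a listed thing).
The state is a dict: "clock": time; "joints": joint angles; "dq": joint speeds; "joint_efforts": joint torques, N m; "position": TCP position; "ee_rot": TCP orientation; "force": force on the tool from outside, world axes, zero at the start; "ft_torque": the same for the moment, N m; "width": opening from 0.0 (shut) to 1.0 (fully open).
Only numpy, scipy, OpenCV 4.12 (cv2) and the standard library are available. Lean on these libraries where they do the work, as an engineer would, in place of code of your own. Each camera call takes 0.05 s, during which the arm holds its last target. There are 200 camera calls.

TASK

Get the bench dust extractor going before the vase is sanded. With the fingertips, push the damper lever on top of the duct round from shut, past the click of its half-open notch, on to the fully open stop where it lies in line with the duct, without pinching or forcing it; then press the START button on the cabinet (the low flat one, nearer the duct) and take the hand away. Keep off the mushroom STOP button, and neither shift nor lift the vase, the cup, the jar or the brush.

Things in the scene. Friction and masses are not known exactly. Their poses are not given: they have to be found in the camera images.
- extractor: Bench dust extractor, fixed. A round duct 100 mm across (centre line 100 mm above the bench, top 150) runs along its y, from a bell-mouth hood (rim 172 mm across, mouth at y = -195 mm) to a grey filter cabinet (270 mm along x, 280 along y, from y = +155 mm; lid 200 mm above the bench). Origin on the bench straight under the damper lever's spindle; z up; turned about z only.
- spindle (a point): Point on the vertical turning axis of the damper lever, on top of the duct, 184 mm above the bench (mid-height of the lever's grip). Axes as extractor. Round it, within 70 mm, lies the steel quadrant with its two ridges (tops 166 mm above the bench) and an end lug (top 174 mm) at either end; 60 mm out on the lever stands the plunger's housing, 19 mm across, top 189 mm.
- lever_grip (a point): Centre of the lever's black hand grip, 107 mm from the spindle, 184 mm above the bench. An upright slab: 66 mm along the lever (74 to 140 mm from the spindle), 14 mm thick, 34 mm high (167 to 201 mm above the bench). The lever points along this point's -x; y is square to the broad faces. Pushing the +y face towards -y opens the damper. Under the grip's sweep only the duct's top (150 mm).
- damper (a joint): Turn of the lever, rad, counter-clockwise from above: 0 = shut, where it starts (lever square across the duct, pointing to the extractor's -x); 0.785 = half-open notch; 1.571 = fully open stop (in line with the duct, pointing to the hood, -y). A sprung ball drops into each: 5 to 7 N at the grip take it out of a notch, 1 to 2 N midway; well past midway it is pulled into the next.
- start_top (a point): Centre of the top of the START button: low flat round black cap, 30 mm across, its top 238 mm above the bench when up, 12 mm proud of the grey starter box on the cabinet's lid (75 mm towards -x, 225 mm towards +y of the extractor's origin). Pressed straight down.
- start_button (a joint): Travel of START, m: 0 = up, 0.006 = fully down; about 2 N to start moving, 5 N fully down, springs back. Pressed beyond 0.004.
- stop_top (a point): Centre of the top of the STOP button: black mushroom head 40 mm in diameter, top 254 mm above the bench, on the same starter box 95 mm from START towards +y of the extractor. To be left alone.
- stop_button (a joint): Travel of the STOP button, m: 0 = up, 0.006 = fully down.
- vase: Grey carved vase, 215 mm high and 108 mm across at its widest, 0.8 kg, standing loose on the banding wheel in front of the hood; origin at the centre of its foot, z up.
- banding_wheel: Cast banding wheel (turntable) in front of the hood, fixed; head 180 mm in diameter, 55 mm above the bench; origin on the bench under its centre.
- slip_cup: White ceramic cup, 72 mm across, 75 mm high, loose on the bench between the robot and the duct; origin at the centre of its foot.
- jar: Grey closed jar, 60 mm across, 85 mm high, loose on the bench between the robot and the duct; origin at the centre of its foot.
- brush: Wooden flat brush, 160 mm long, lying loose on the bench between the robot and the duct; origin under its middle.
Mind the look-alikes: they are no part of the job. What is shaped like the vase but blue or red is not meant.

How it is judged:
On the way, in this order (a step that is already met when the one before it is completed fails the run):
1. the damper lever rests at its fully open stop (within 5 degrees), START not yet pressed (value of joint damper above 1.484 rad and value of joint start_button below 0.002 m), for 0.2 s.
2. START is pressed down more than 4 mm (value of joint start_button above 0.004 m), for 0.05 s.
At the end, for the whole second after the job is handed in: The damper lever stands at the fully open stop (within 5 degrees, past 1.484 rad); START was pressed more than 4 mm after that and has sprung back up; STOP is up; the vase, cup and jar are within 20 mm and the brush within 30 mm of where they stood, the vase upright (all of step 1 and value of joint stop_button below 0.002 m and distance of each of vase, slip_cup, jar from where it was at the start of the episode below 0.02 m and angle between vase's own z axis and vertical below 0.15 rad and distance of brush from where it was at the start of the episode below 0.03 m); the robot touches nothing.
It fails at once if START pressed (over 3 mm) while the damper is not fully open (value of joint start_button above 0.003 m and value of joint damper below 1.45 rad).
It fails at once if STOP pressed (over 3 mm) (value of joint stop_button above 0.003 m).
It fails at once if the lever is pinched or forced: the fingers press on it with more than 35 N in all (contact force between the fingers and damper above 35 N).
It fails at once if the vase is shifted more than 20 mm, lifted or tipped (distance of vase from where it was at the start of the episode above 0.02 m or height (world z) of vase above 0.07 m or angle between vase's own z axis and vertical above 0.2 rad).
It fails at once if the cup, jar or brush is shifted (cup and jar 20 mm, brush 30 mm) or lifted 15 mm (distance of any of slip_cup, jar from where it was at the start of the episode above 0.02 m or distance of brush from where it was at the start of the episode above 0.03 m or height (world z) of any of slip_cup, jar, brush above 0.015 m).
It also fails if it takes over 45 s, if anything falls off the work surface, if the arm or the gripper's body presses on something with over 40 N, if the wrist force passes 120 N, or if a joint passes its speed limit or range.

## Working session

There is one attempt and no reset: what is moved stays moved. The work goes in short steps, Python scripts to look and compute and a tool call to move; the robot and the scene stay as the last step left them, time stands still between calls to the robot, and variables do not carry over. Pictures are saved under pics/ and viewed, about 8 in all and at most 12, crops included, and the job is handed in when it is done.

Besides the shell and the picture viewer there is one more tool, called in YAML: its name, and indented under it one key for each argument. arm_command: Moves the arm, as the interface text tells. Its arguments: {"type":"object","properties":{"motion":{"type":"array"},"newtons":{"type":"number"}},"required":["motion"]}

```bash
mkdir -p pics
cat > h.py <<'E'
import numpy as np, cv2
from scipy.spatial.transform import Rotation as R
from cell import arm, get_image, search_frame, pinpoint
E
python3 - <<'E'
from h import *
s=arm.observe(); print(s)
ims=[]
for c in ("scene","side"):
    g=get_image(c); ims.append(g["frame"]); cv2.imwrite(f"pics/{c}0.png",g["frame"][:,:,::-1])
    for t in ("extractor","spindle","lever_grip","start_top","stop_top","vase","slip_cup","jar","brush","banding_wheel"):
        print(c,t,[(np.round(d["point"],3).tolist(),round(d["p"],2)) for d in pinpoint(c,t)[:3]])
E
```

```text
{'clock': 0.0, 'joints': array([-1.3876086 ,  0.4351897 ,  0.02500049,  1.57413742, -0.01160132,
        1.13400902, -0.07509144]), 'dq': array([ 0.00106788,  0.00053601, -0.00103649,  0.00029518,  0.00056898,
        0.00063647,  0.00088823]), 'joint_efforts': array([-5.47272248e-04, -6.67822838e+01,  9.84715708e-01, -3.14466798e+01,
       -6.07392867e-02,  4.25466523e-02,  1.62010824e-04]), 'position': array([0.17617015, 0.59939329, 0.40395016]), 'ee_rot': array([-0.99714103,  1.33219287,  0.99535057]), 'force': array([-0.02346425, -0.17225402,  0.5820565 ]), 'ft_torque': array([ 0.0073548 , -0.00553475,  0.01125414]), 'width': 0.9989292496296011}
scene extractor [([0.564, -0.05, 0.0], 0.61)]
scene spindle [([0.558, -0.051, 0.186], 0.64)]
scene lever_grip [([0.453, -0.057, 0.182], 0.88)]
scene start_top [([0.48, 0.173, 0.239], 0.58)]
scene stop_top [([0.471, 0.267, 0.254], 0.53), ([0.475, 0.174, 0.24], 0.45)]
scene vase [([0.584, -0.369, 0.056], 0.89), ([0.336, -0.454, 0.001], 0.68), ([0.796, -0.295, 0.007], 0.66)]
scene slip_cup [([0.412, -0.311, -0.0], 0.67), ([0.562, -0.05, 0.002], 0.55)]
scene jar [([0.421, -0.188, 0.0], 0.9), ([0.558, -0.052, 0.0], 0.3)]
scene brush [([0.438, -0.02, 0.004], 0.76)]
scene banding_wheel [([0.56, -0.049, 0.186], 0.51)]
side extractor []
side spindle [([0.56, -0.049, 0.182], 0.62)]
side lever_grip [([0.45, -0.05, 0.181], 0.5)]
side start_top [([0.474, 0.172, 0.234], 0.61)]
side stop_top [([0.476, 0.27, 0.256], 0.72), ([0.42, -0.188, 0.003], 0.52), ([0.412, -0.31, -0.001], 0.38)]
side vase [([0.795, -0.3, 0.003], 0.91), ([0.584, -0.368, 0.055], 0.73), ([0.553, -0.568, 0.002], 0.67)]
side slip_cup [([0.411, -0.309, -0.002], 0.83), ([0.475, 0.175, 0.235], 0.44)]
side jar [([0.422, -0.189, -0.0], 0.55)]
side brush [([0.439, -0.017, 0.003], 0.59)]
side banding_wheel [([0.586, -0.358, -0.002], 0.61), ([0.477, 0.271, 0.261], 0.38)]
```

View pics/scene0.png

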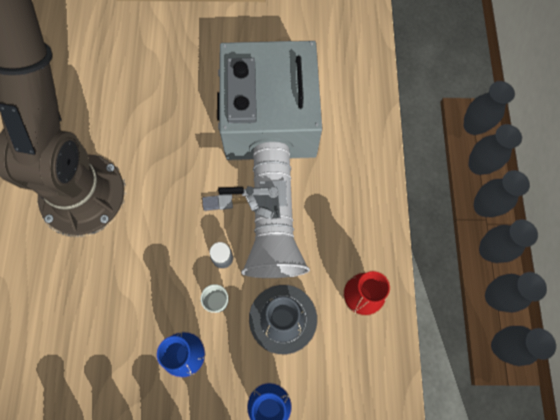

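View pics/side0.png

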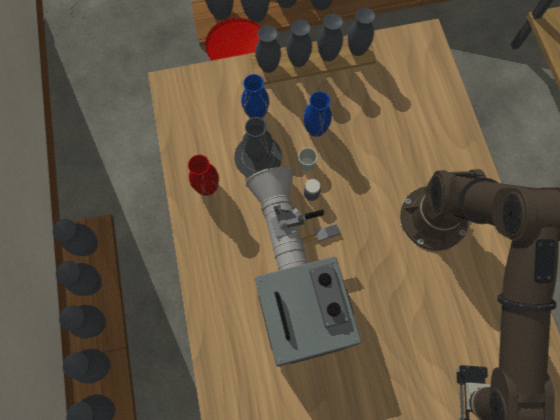

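The scene view shows START at about (241,103), nearer the duct, and STOP at (240,69). The lever grip is at (231,190), the grey vase at (283,318) on the wheel, and the blue and red vases are decoys. What could be confused: START and STOP (both black caps), and the black slot handle on the cabinet lid at (298,80). I choose (241,103) for START. Next I'll check this in a close crop and refine the positions from depth.

Run:
```python
from h import *
s=arm.observe(); print(np.round(R.from_rotvec(s["ee_rot"]).as_matrix(),3))
for c in ("scene","side"):
    g=get_image(c); K=g["K"]; z=g["range_z"]; v,u=np.mgrid[:420,:560]
    P=np.stack([(u-K[0,2])/K[0,0]*z,(v-K[1,2])/K[1,1]*z,z],-1)@np.array(g["rotation"]).T+g["origin"]
    fr=g["frame"].astype(int).max(2)
    def m(n,cx,cy,r,z0,z1,dark=80):
        k=(np.hypot(P[...,0]-cx,P[...,1]-cy)<r)&(P[...,2]>z0)&(P[...,2]<z1)&(fr<dark)&(z>0)
        q=P[k]
        if len(q)<3: print(c,n,len(q));return
        o=cv2.minAreaRect((q[:,:2]*1000).astype(np.float32))
        print(c,n,len(q),np.round(q.mean(0),4),np.round(np.median(q[:,2]),4),np.round(o[0],1),np.round(o[1],1),round(o[2],1))
    m("grip",.452,-.053,.06,.193,.21); m("start",.477,.173,.03,.23,.246); m("stop",.474,.268,.03,.246,.262)
    if c=="scene": cv2.imwrite("pics/crop.png",cv2.resize(g["frame"][50:280,190:350,::-1],None,fx=2.6,fy=2.6,interpolation=cv2.INTER_CUBIC))
```

```text
[[-0.    -0.959  0.282]
 [ 0.     0.282  0.959]
 [-1.     0.     0.   ]]Traceback (most recent call last):
  File "<stdin>", line 5, in <module>
ValueError: operands could not be broadcast together with shapes (420,560) (3,)
```

```bash
cat > m.py <<'E'
from h import *
for c in ("scene","side"):
    g=get_image(c); K=g["K"]; z=g["range_z"]; v,u=np.mgrid[:420,:560]
    Rm=R.from_rotvec(g["rotation"]).as_matrix()
    P=np.stack([(u-K[0,2])/K[0,0]*z,(v-K[1,2])/K[1,1]*z,z],-1)@Rm.T+g["origin"]
    fr=g["frame"].astype(int).max(2)
    def m(n,cx,cy,r,z0,z1,dark=80):
        k=(np.hypot(P[...,0]-cx,P[...,1]-cy)<r)&(P[...,2]>z0)&(P[...,2]<z1)&(fr<dark)&(z>0)
        q=P[k]
        if len(q)<3: print(c,n,len(q));return
        o=cv2.minAreaRect((q[:,:2]*1000).astype(np.float32))
        print(c,n,len(q),np.round(q.mean(0),4),np.round(np.median(q[:,2]),4),np.round(o[0],1),np.round(o[1],1),round(o[2],1))
    m("grip",.452,-.053,.06,.193,.21); m("start",.477,.173,.03,.23,.246); m("stop",.474,.268,.03,.246,.262)
    if c=="scene": cv2.imwrite("pics/crop.png",cv2.resize(g["frame"][50:280,190:350,::-1],None,fx=2.6,fy=2.6,interpolation=cv2.INTER_CUBIC))
E
python3 m.py
```

```text
scene grip 127 [ 0.4551 -0.0541  0.1978] 0.1981 [454.3 -53.9] [63.  12.8] 2.8
scene start 103 [0.4776 0.1727 0.2355] 0.2358 [474.6 175. ] [29.4 36.3] 60.2
scene stop 133 [0.4736 0.2657 0.2506] 0.2505 [472.8 266.1] [36.  35.3] 68.8
side grip 80 [ 0.4553 -0.0497  0.1994] 0.1998 [464.9 -50.4] [14.8 87.7] 88.6
side start 100 [0.4766 0.1753 0.2361] 0.236 [477.8 175.4] [41.3 45.9] 65.0
side stop 126 [0.4728 0.2705 0.2523] 0.252 [472.9 270.4] [36.2 37.6] 42.6
```

View pics/crop.png

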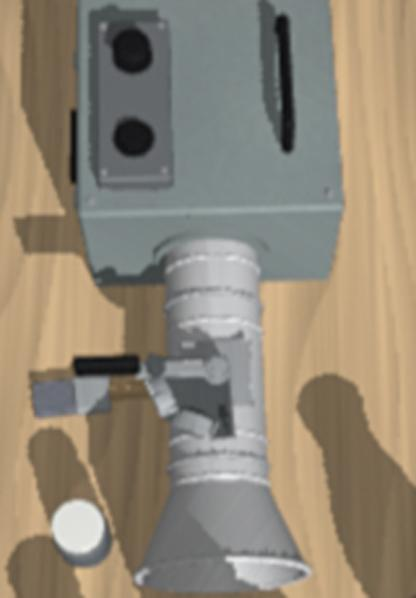

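The crop confirms the choice: the flat START cap is at (133,137), the STOP is beyond it, and the lever lies square across the duct. The extractor's yaw is about 0.035 rad. I'll push with closed fingers, lifting first and then moving across.

arm_command:
  motion:
    - [0, -40, 0, 0, 0, 0, 0]
    - [0, -35, 0, 0, 0, 0, 0]
    - [0, 0, -36, -42, 0, 0, 0]
    - [0, 0, -36, -42, 0, 0, 0]
    - [0, 0, -36, -42, 0, 0, 0]
  newtons: 20

```text
clock: 1.88
position: [0.2449, 0.4467, 0.4799]
ee_rot: [-0.996, 1.33, 0.996]
force: [0.2, -0.0, 0.2]
width: 0.503
```

arm_command:
  motion:
    - [0, 0, -36, -42, 0, 0, 0]
    - [0, 0, -36, -42, 0, 0, 0]
    - [0, 0, -36, -42, 0, 0, 0]
    - [0, 0, -36, -42, 0, 0, 0]
    - [0, 0, -36, -42, 0, 0, 0]

```text
clock: 2.5
position: [0.3582, 0.1942, 0.48]
ee_rot: [-0.996, 1.33, 0.996]
force: [0.8, 0.3, 1.2]
width: 0.011
```

arm_command:
  motion:
    - [0, 0, -36, -42, 0, 0, 0]
    - [0, 0, -36, -42, 0, 0, 0]
    - [0, 0, 0, 0, 0, 0, 0]

```text
clock: 2.88
position: [0.4042, 0.0913, 0.4801]
ee_rot: [-0.991, 1.333, 0.99]
force: [-0.8, 0.3, 0.6]
width: 0.008
```

arm_command:
  motion:
    - [0, 0, 0, 0, 10.1, 0, 0]
    - [0, 0, 0, 0, 10.1, 0, 0]
    - [0, 0, 0, 0, 10.1, 0, 0]
    - [0, 0, 0, 0, 10.1, 0, 0]
    - [0, 0, 0, 0, 10.1, 0, 0]

```text
clock: 3.5
position: [0.4028, 0.096, 0.4798]
ee_rot: [-0.313, 1.548, 0.313]
force: [0.0, -0.7, -0.6]
width: 0.007
```

arm_command:
  motion:
    - [0, 0, 0, 0, 10.1, 0, 0]
    - [0, 0, 0, 0, 10.1, 0, 0]
    - [0, 0, 0, 0, 10.1, 0, 0]
    - [0, 0, 0, 0, 10.1, 0, 0]
    - [0, 0, 0, 0, 10.1, 0, 0]

```text
clock: 4.12
position: [0.4028, 0.0961, 0.4798]
ee_rot: [0.378, 1.538, -0.378]
force: [0.0, -0.4, 0.1]
width: 0.004
```

arm_command:
  motion:
    - [0, 0, 0, 0, 10.1, 0, 0]
    - [0, 0, 0, 0, 10.1, 0, 0]
    - [0, 0, 0, 0, 10.1, 0, 0]
    - [0, 0, 0, 0, 10.1, 0, 0]
    - [0, 0, 0, 0, 10.1, 0, 0]

```text
clock: 4.75
position: [0.4029, 0.0961, 0.4798]
ee_rot: [1.056, 1.3, -1.055]
force: [-0.2, 0.2, 0.9]
width: 0.004
```

arm_command:
  motion:
    - [0, 0, 0, 0, 10.1, 0, 0]
    - [0, 0, 0, 0, 0, 0, 0]

```text
clock: 5.0
position: [0.4029, 0.0959, 0.4797]
ee_rot: [1.182, 1.227, -1.181]
force: [-0.5, 0.3, 0.5]
width: 0.0
```

```bash
cat > st.py <<'E'
from h import *
import sys
s=arm.observe(); M=R.from_rotvec(s["ee_rot"]).as_matrix(); p=s["position"]
print(np.round(p,4),"x",np.round(M[:,0],3),"z ang",np.degrees(np.arctan2(M[1,2],M[0,2])).round(1),"F",np.round(s["force"],1),"t",s["clock"],"j",np.round(s["joints"],2))
if len(sys.argv)>3: print("tool mm",np.round(M.T@(np.array(list(map(float,sys.argv[1:4])))-p)*1000,1))
E
python3 st.py 0.448 -0.006 0.353
```

```text
[0.4029 0.0959 0.4797] x [ 0.  0. -1.] z ang -87.9 F [-0.5  0.3  0.5] t 5.0 j [-0.77 -0.    0.42  1.95  0.    1.19 -1.89]
tool mm [126.7  41.2 103.5]
```

arm_command:
  motion:
    - [0, 0, 20, 51, 0, 0, 0]
    - [0, 0, 21, 52, 0, 0, 0]
    - [0, 50, 0, 0, 0, 0, 0]
    - [0, 50, 0, 0, 0, 0, 0]
    - [0, 20, 0, 0, 0, 0, 0]

```text
clock: 5.62
position: [0.4468, -0.0059, 0.3573]
ee_rot: [1.177, 1.23, -1.182]
force: [0.2, -0.3, 0.0]
width: 0.008
```

arm_command:
  motion:
    - [0, 6, 0, 0, 0, 0, 0]
    - [0, 0, 0, 5, 0, 0, 0]

```text
clock: 5.88
position: [0.4482, -0.011, 0.3541]
ee_rot: [1.181, 1.227, -1.181]
force: [-0.7, -0.8, 0.1]
width: 0.002
```

```bash
python3 st.py 0.448 -0.028 0.353
python3 - <<'E'
from h import *
g=get_image("side"); a=g["frame"][170:260,260:370]
w=get_image("wrist")["frame"]
cv2.imwrite("pics/c1.png",np.hstack([cv2.resize(a,(400,327),interpolation=cv2.INTER_CUBIC),cv2.resize(w,(400,327))])[:,:,::-1])
E
```

```text
[ 0.4482 -0.011   0.3541] x [ 0.  0. -1.] z ang -87.8 F [-0.7 -0.8  0.1] t 5.875 j [-0.56  0.21  0.56  2.08 -0.15  0.88 -1.45]
tool mm [ 1.1 -0.9 17. ]
```

View pics/c1.png

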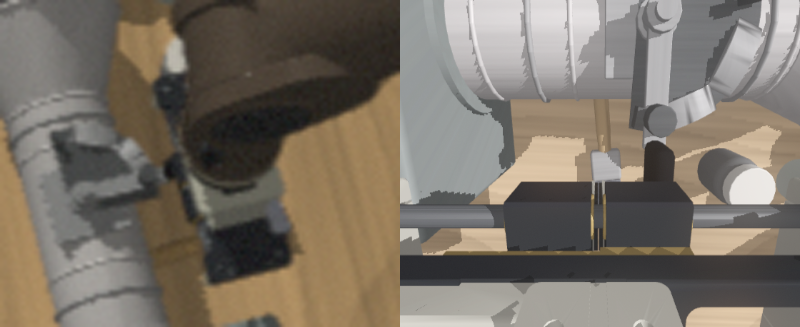

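The wrist view (right half) shows the closed fingers beside the grip at (657,165), on its +y side, with no obstacle between. I'll approach to contact.

arm_command:
  motion:
    - [0, 0, 0, 10, 0, 0, 0]
    - [0, 0, 0, 3, 0, 0, 0]
    - [0, 0, 0, 3, 0, 0, 0]
    - [0, 0, 0, 2, 0, 0, 0]

```text
clock: 6.48
position: [0.4486, -0.0284, 0.3539]
ee_rot: [1.184, 1.228, -1.182]
force: [-1.7, 7.1, 4.7]
width: 0.005
```

arm_command:
  motion:
    - [0, 0, 0, 3, 0, 0, 0]
    - [0, 0, 0, 2, 0, 0, 0]

```text
clock: 6.72
position: [0.4487, -0.0329, 0.3539]
ee_rot: [1.183, 1.229, -1.181]
force: [-1.6, 7.8, 5.9]
width: 0.005
```

arm_command:
  motion:
    - [0, 0, -1.8, 9.9, -5, 0, 0]
    - [0, 0, -1.8, 9.9, -5, 0, 0]
    - [0, 0, -1.8, 9.9, -5, 0, 0]

```text
clock: 7.1
position: [0.4477, -0.063, 0.354]
ee_rot: [0.986, 1.337, -0.982]
force: [1.8, 6.0, 0.5]
width: 0.003
```

arm_command:
  motion:
    - [0, 0, -1.8, 9.9, -5, 0, 0]
    - [0, 0, -1.8, 9.9, -5, 0, 0]
    - [0, 0, -1.8, 9.9, -5, 0, 0]

```text
clock: 7.48
position: [0.4533, -0.0938, 0.3537]
ee_rot: [0.786, 1.424, -0.785]
force: [-0.5, 0.8, -0.8]
width: 0.002
```

```bash
python3 st.py
python3 - <<'E'
from h import *
for c in("scene","side"):
    get_image(c); print(c,pinpoint(c,"lever_grip")[:2],)
E
```

```text
[ 0.4533 -0.0938  0.3537] x [-0.     0.001 -1.   ] z ang -57.8 F [-0.5  0.8 -0.8] t 7.475 j [-0.32  0.24  0.5   2.05 -0.14  0.89 -0.75]
scene [{'point': [0.4727, -0.1095, 0.1834], 'p': 0.88}]
side [{'point': [0.4754, -0.115, 0.1828], 'p': 0.65}]
```

The lever is at about 34° and tracks the hand with low forces. I'll continue through the notch.

arm_command:
  motion:
    - [0, 0, -1.8, 9.9, -5, 0, 0]
    - [0, 0, -1.8, 9.9, -5, 0, 0]
    - [0, 0, -1.8, 9.9, -5, 0, 0]

```text
clock: 8.05
position: [0.4663, -0.1197, 0.3535]
ee_rot: [0.586, 1.493, -0.584]
force: [-3.2, 7.0, 6.1]
width: 0.003
```

arm_command:
  motion:
    - [0, 0, -1.8, 9.9, -5, 0, 0]
    - [0, 0, -1.8, 9.9, -5, 0, 0]
    - [0, 0, -1.8, 9.9, -5, 0, 0]

```text
clock: 8.43
position: [0.4863, -0.1414, 0.3534]
ee_rot: [0.382, 1.54, -0.379]
force: [-4.1, 6.4, 1.2]
width: 0.007
```

arm_command:
  motion:
    - [0, 0, -1.8, 9.9, -5, 0, 0]
    - [0, 0, -1.8, 9.9, -5, 0, 0]
    - [0, 0, 0, 0, 0, 0, 0]

```text
clock: 8.8
position: [0.5033, -0.1548, 0.3536]
ee_rot: [0.248, 1.557, -0.248]
force: [-0.6, 1.1, -0.9]
width: 0.006
```

```bash
python3 st.py
cat > l.py <<'E'
from h import *
for c in("scene","side"):
    get_image(c)
    for t in ("lever_grip","spindle"): print(c,t,[(np.round(d["point"],4),round(d["p"],2)) for d in pinpoint(c,t)[:2]])
E
python3 l.py
```

```text
[ 0.5033 -0.1548  0.3536] x [ 0. -0. -1.] z ang -18.1 F [-0.6  1.1 -0.9] t 8.8 j [-0.09  0.33  0.37  1.9  -0.15  0.93  0.03]
scene lever_grip [(array([ 0.5343, -0.1523,  0.1855]), 0.68)]
scene spindle [(array([ 0.5628, -0.0477,  0.1849]), 0.6)]
side lever_grip []
side spindle []
```

arm_command:
  motion:
    - [0, 0, -1.5, 7.9, -4, 0, 0]
    - [0, 0, -1.5, 7.9, -4, 0, 0]
    - [0, 0, -1.5, 7.9, -4, 0, 0]

```text
clock: 9.48
position: [0.525, -0.165, 0.3538]
ee_rot: [0.081, 1.569, -0.081]
force: [0.0, -0.4, 0.2]
width: 0.007
```

arm_command:
  motion:
    - [0, 0, -0.7, 3.9, -2, 0, 0]
    - [0, 0, 0, 0, 0, 0, 0]

```text
clock: 9.72
position: [0.5287, -0.1661, 0.3537]
ee_rot: [0.055, 1.57, -0.055]
force: [-0.3, 0.7, -0.4]
width: 0.004
```

```bash
python3 st.py;python3 l.py
```

```text
[ 0.5287 -0.1661  0.3537] x [ 0.  0. -1.] z ang -4.0 F [-0.3  0.7 -0.4] t 9.725 j [-0.02  0.37  0.31  1.83 -0.14  0.96  0.28]
scene lever_grip [(array([ 0.562 , -0.1564,  0.1836]), 0.49), (array([ 0.5609, -0.0502,  0.1849]), 0.29)]
scene spindle [(array([ 0.5603, -0.0492,  0.1822]), 0.72)]
side lever_grip [(array([ 0.5611, -0.1553,  0.1839]), 0.46)]
side spindle [(array([ 0.5592, -0.0484,  0.1792]), 0.71)]
```

The lever has run ahead into its last notch at about 90°. I'll press lightly to confirm it sits on the stop.

arm_command:
  motion:
    - [0, 0, 0, 4, -1, 0, 0]
    - [0, 0, 0, 2, -1, 0, 0]
    - [0, 0, 0, 0, 0, 0, 0]

```text
clock: 10.4
position: [0.5349, -0.1665, 0.3537]
ee_rot: [0.027, 1.571, -0.027]
force: [0.5, -0.0, 0.7]
width: 0.001
```

arm_command:
  motion:
    - [0, 0, 0, 1, 0, 0, 0]
    - [0, 0, 0, 0, 0, 0, 0]

```text
clock: 10.65
position: [0.5357, -0.1666, 0.3537]
ee_rot: [0.027, 1.571, -0.027]
force: [0.4, 0.6, 0.3]
width: 0.006
```

arm_command:
  motion:
    - [0, 0, 0, 1, 0, 0, 0]
    - [0, 0, 0, 0, 0, 0, 0]

```text
clock: 10.9
position: [0.5368, -0.1666, 0.3537]
ee_rot: [0.027, 1.571, -0.027]
force: [0.6, -0.2, -0.1]
width: 0.003
```

arm_command:
  motion:
    - [0, 0, 0, 1, 0, 0, 0]
    - [0, 0, 0, 0, 0, 0, 0]

```text
clock: 11.15
position: [0.5378, -0.1666, 0.3537]
ee_rot: [0.027, 1.571, -0.027]
force: [-0.5, -0.1, 0.2]
width: 0.007
```

arm_command:
  motion:
    - [0, 0, 0, 0.5, 0, 0, 0]
    - [0, 0, 0, 0, 0, 0, 0]

```text
clock: 11.4
position: [0.5382, -0.1666, 0.3537]
ee_rot: [0.027, 1.571, -0.027]
force: [0.3, -0.1, -0.1]
width: 0.007
```

No contact even with the fingertip edge at the line of the fully open grip face, so the lever is at its stop. I'll retreat, lift and check.

arm_command:
  motion:
    - [0, 0, 0, -20, 0, 0, 0]
    - [0, 0, 0, -20, 0, 0, 0]
    - [0, -50, 0, 0, 0, 0, 0]
    - [0, -50, 0, 0, 0, 0, 0]
    - [0, -10, 0, 0, 0, 0, 0]

```text
clock: 12.02
position: [0.4987, -0.1657, 0.4671]
ee_rot: [0.027, 1.565, -0.028]
force: [-0.3, 0.5, -0.0]
width: 0.002
```

arm_command:
  motion:
    - [0, 0, 56, 0, 0, 0, 0]
    - [0, 0, 56, 0, 0, 0, 0]
    - [0, 0, 56, 0, 0, 0, 0]
    - [0, 0, 56, 0, 0, 0, 0]
    - [0, 0, 56, 0, 0, 0, 0]

```text
clock: 12.65
position: [0.5075, 0.1163, 0.463]
ee_rot: [0.027, 1.571, -0.027]
force: [1.1, -0.2, 0.1]
width: 0.007
```

```bash
python3 st.py .477 .174 .426; python3 l.py
python3 - <<'E'
from h import *
g=get_image("scene"); cv2.imwrite("pics/c2.png",cv2.resize(g["frame"][50:350,170:390,::-1],None,fx=2,fy=2,interpolation=cv2.INTER_CUBIC))
for c in ("side","wrist"):
    get_image(c); print(c,[(np.round(d["point"],4),round(d["p"],2)) for d in pinpoint(c,"start_top")[:2]])
E
```

```text
[0.5075 0.1163 0.463 ] x [-0.001 -0.    -1.   ] z ang -2.0 F [ 1.1 -0.2  0.1] t 12.65 j [-0.45  0.22  0.15  1.75 -0.03  1.18 -0.33]
tool mm [ 37.   56.6 -32.5]
scene lever_grip [(array([ 0.5629, -0.1588,  0.1828]), 0.81)]
scene spindle [(array([ 0.5598, -0.0461,  0.1865]), 0.62)]
side lever_grip [(array([ 0.5643, -0.1566,  0.1823]), 0.81), (array([ 0.5883, -0.3682,  0.0523]), 0.73)]
side spindle [(array([ 0.5633, -0.0482,  0.1813]), 0.74)]
side [(array([ 5.866e-01, -3.567e-01, -4.000e-04]), 0.68), (array([0.4741, 0.1763, 0.236 ]), 0.43)]
wrist [(array([0.4774, 0.1745, 0.2406]), 0.92)]
```

View pics/c2.png

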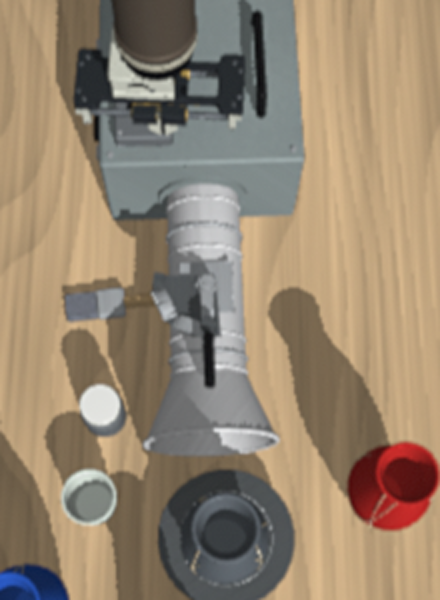

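The lever grip at (209,360) lies in line with the duct, and the other objects stand where they were. Now START, which the wrist camera places at (0.477, 0.1745, 0.240), in agreement with the depth.

arm_command:
  motion:
    - [0, 0, 28, -15, 0, 0, 0]
    - [0, 0, 29, -16, 0, 0, 0]
    - [0, 20, 0, 0, 0, 0, 0]
    - [0, 18, 0, 0, 0, 0, 0]
    - [0, 3, 0, 0, 0, 0, 0]

```text
clock: 13.82
position: [0.4786, 0.1721, 0.4219]
ee_rot: [0.027, 1.572, -0.028]
force: [-0.0, 0.2, 1.0]
width: 0.005
```

arm_command:
  motion:
    - [0, 3, 0, 0, 0, 0, 0]
    - [0, 2, 0, 0, 0, 0, 0]
    - [0, 0, 0, 0, 0, 0, 0]

```text
clock: 14.2
position: [0.479, 0.1725, 0.418]
ee_rot: [0.028, 1.57, -0.027]
force: [-0.4, -0.4, -0.4]
width: 0.003
```

arm_command:
  motion:
    - [0, 3, 0, 0, 0, 0, 0]
    - [0, 2, 0, 0, 0, 0, 0]
    - [0, 0, 0, 0, 0, 0, 0]

```text
clock: 14.58
position: [0.4791, 0.1727, 0.413]
ee_rot: [0.027, 1.57, -0.027]
force: [1.3, 0.0, 3.1]
width: 0.004
```

arm_command:
  motion:
    - [0, 2, 0, 0, 0, 0, 0]
    - [0, 0, 0, 0, 0, 0, 0]

```text
clock: 14.82
position: [0.4791, 0.1727, 0.4109]
ee_rot: [0.027, 1.57, -0.027]
force: [1.4, 0.6, 5.3]
width: 0.004
```

arm_command:
  motion:
    - [0, 1, 0, 0, 0, 0, 0]
    - [0, 0, 0, 0, 0, 0, 0]

```text
clock: 15.08
position: [0.4791, 0.1726, 0.4103]
ee_rot: [0.028, 1.57, -0.027]
force: [0.3, -0.0, 8.0]
width: 0.005
```

arm_command:
  motion:
    - [0, 1, 0, 0, 0, 0, 0]
    - [0, 0, 0, 0, 0, 0, 0]

```text
clock: 15.32
position: [0.4791, 0.1726, 0.4101]
ee_rot: [0.028, 1.569, -0.026]
force: [-2.5, -2.0, 17.1]
width: 0.003
```

The button is bottomed: the force jumped to 17 N at 6 mm below first touch. I'll take the hand straight up and away towards the robot's side.

arm_command:
  motion:
    - [0, -10, 0, 0, 0, 0, 0]
    - [0, -40, 0, 0, 0, 0, 0]
    - [0, -40, 0, 0, 0, 0, 0]
    - [0, 0, 0, -50, 0, 0, 0]
    - [0, 0, 0, -30, 0, 0, 0]

```text
clock: 15.95
position: [0.397, 0.1753, 0.4985]
ee_rot: [0.026, 1.572, -0.027]
force: [0.0, 0.0, 0.3]
width: 0.007
```

arm_command:
  motion:
    - [0, 0, 50, 0, 0, 0, 0]
    - [0, 0, 50, 0, 0, 0, 0]
    - [0, 0, 50, 0, 0, 0, 0]
    - [0, 0, 50, 0, 0, 0, 0]
    - [0, 0, 0, 0, 0, 0, 0]

```text
clock: 16.58
position: [0.4043, 0.3788, 0.4972]
ee_rot: [0.022, 1.574, -0.023]
force: [0.1, -1.2, -0.6]
width: 0.007
```

```bash
python3 st.py; python3 l.py; python3 m.py
python3 - <<'E'
from h import *
g=get_image("scene"); cv2.imwrite("pics/c3.png",g["frame"][:,:,::-1])
for t in ("vase","slip_cup","jar","brush"): print(t,[(np.round(d["point"],3),round(d["p"],2)) for d in pinpoint("scene",t)[:2]])
E
```

```text
[0.4043 0.3788 0.4972] x [-0.003 -0.001 -1.   ] z ang -1.7 F [ 0.1 -1.2 -0.6] t 16.575 j [-0.81  0.26 -0.05  1.6   0.01  1.29 -0.89]
scene lever_grip [(array([ 0.5631, -0.1534,  0.1847]), 0.65)]
scene spindle [(array([ 0.5611, -0.0502,  0.1878]), 0.72)]
side lever_grip [(array([ 0.5629, -0.1539,  0.1791]), 0.64)]
side spindle [(array([ 0.5626, -0.0488,  0.1789]), 0.95), (array([ 0.4197, -0.1909,  0.0005]), 0.4)]
scene grip 0
scene start 105 [0.4775 0.1718 0.2358] 0.2359 [476.6 171.6] [32.7 28.6] 14.1
scene stop 134 [0.4738 0.2656 0.2504] 0.2504 [473.  266.7] [36.8 36.6] 73.0
side grip 0
side start 101 [0.4768 0.1771 0.2361] 0.2361 [478.1 178.9] [40.7 40.1] 76.2
side stop 124 [0.4735 0.2698 0.2527] 0.2526 [473.  269.8] [36.4 36.7] 42.6
vase [(array([ 0.337, -0.454, -0.001]), 0.91), (array([ 0.795, -0.297,  0.001]), 0.66)]
slip_cup [(array([ 0.409, -0.311,  0.001]), 0.63)]
jar [(array([ 0.424, -0.187, -0.   ]), 0.72)]
brush [(array([ 0.435, -0.023, -0.001]), 0.98)]
```

View pics/c3.png

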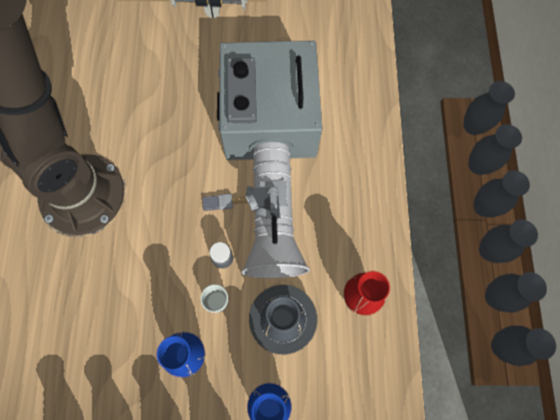

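The lever at (274,228) is in line with the duct. Both buttons are up at the same heights as before, the vase is at (283,318) as before, and the hand is clear.

```bash
python3 -c "
from h import *
print(arm.sign_off())"
```

```text
the job is handed in; nothing more can be done
None
```

I pushed the damper lever with closed fingertips from shut, past the half-open notch, to the fully open stop. Then I pressed START to the bottom of its travel, drew the hand well clear and handed the job in at about 17 s.

- **Lever:** In the last picture it lies in line with the duct, and the pose estimates put it within about 2° of the stop. I did not feel the stop itself: the lever snapped ahead of the fingers into the last notch. The force readings while pushing, taken at the end of each move, stayed around 10 N or below.
- **START:** It went down about 6 mm, bottomed at 17 N, and is back at its original height.
- **STOP:** Its height is unchanged and the fingers never went near it.
- **Cup, jar and brush:** They measured within about 6 mm of where they started, close to the detector's error.
- **Vase:** The last network check did not report the grey vase, only look-alikes. I confirmed by eye that it stands upright at the same pixel position as in the first picture.

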